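# Build up the keyed spindle: spacer, washer, bushing

## Task

Thread the three loose steel parts onto the upright spindle in this order: first the notched spacer, notches down, turned until its notches drop over the two dogs of the flange and it sits fully down on the flange; then the plain washer, flat on the spacer; last the flanged bushing, narrow nose down, so that the nose enters the washer's hole and the wide head lies flat on the washer. Leave the stack at rest and do not push the other things on the bench about.

Things in the scene. Friction and masses are not known exactly. Their poses are not given: they have to be found in the camera images.
- stand: the spindle stand, screwed to the bench: a grey round foot 110 mm across, on it a steel flange 68 mm across with its top face 24 mm above the bench, and in its middle an upright steel spindle. Origin on the spindle's axis at bench height; z up. Its x and y axes tell nothing about the dogs
- spindle_seat (a point): point on the spindle's axis at the flange's top face; z up. Two drive dogs stand on the flange: bars 8 mm wide, 8 mm high, from 15 to 29 mm from the axis on opposite sides, in one line through it. Flange and dogs are locked by a stiff brake at an angle that differs each time and is NOT told by any axes given: find it by touch or by eye
- spindle_tip (a point): centre of the spindle's upper end, 70 mm above spindle_seat. The spindle is round and plain, 24 mm thick; its last 5 mm taper to 16 mm
- spacer_centre (a point): the spacer: a steel sleeve 58 mm across and 50 mm high standing upright, about 0.3 kg, the tallest of the three parts; hole 26.5 mm. Point: its centre, 25 mm above its underside; z up. Home, it is 25 mm above spindle_seat. Grip it at or above its middle, with about 45 mm free between the fingers above the grip for the spindle's end
- spacer: the same spacer; origin at the centre of its underside. In the underside are four radial notches 12 mm wide and 10 mm deep, along its own +x, +y, -x and -y. Unless two of them are over the dogs (within about 4 degrees) it rests on the dogs, 8 mm too high; turned there under light pressure it drops home
- washer_centre (a point): the washer: a plain flat steel ring 64 mm across and 12 mm thick, hole 42 mm, about 0.15 kg, lying flat. Point: its centre, 6 mm above its underside; z up. Lying on the seated spacer it is 56 mm above spindle_seat. Its hole is far wider than the spindle; the bushing's nose centres it
- washer: the same washer; origin at the centre of its underside
- bushing_centre (a point): the bushing: a flanged steel bush standing nose down, 27 mm high, about 0.2 kg. Head 52 mm across and 18 mm high; nose under it 38.5 mm across and 9 mm long with a 3 mm bevel; hole 26.5 mm right through. Point: its centre, 13.5 mm above the nose's end; z up. With the head on the washer it is 66.5 mm above spindle_seat
- bushing: the same bushing; origin at the centre of the nose's end
- block_plane_centre (a point): a metal block plane 52x164x57 mm, a bystander; point: its centre, half-way up
- mug_1_centre (a point): a grey-green mug 80 mm across and 94 mm high with a handle, a bystander; point: its centre, half-way up
- arbor_collar_centre (a point): a flat dark rounded ring 90 mm across and 12 mm thick from another machine, a bystander: it is not the washer; point: its centre, half-way up
- wedge_1_centre (a point): a dark hardwood wedge 40x120x30 mm, a bystander; point: its centre, half-way up
Not all that is in view belongs to the job. Leave any green look-alike of the bushing alone.

How it is judged (in metres and radians):
On the way, in this order (a step that is already met when the one before it is completed fails the run):
1. the spacer sits fully down on the flange, over the dogs (z of spacer_centre in the frame of spindle_seat between 0.022 and 0.028 m and horizontal distance between spacer_centre and spindle_seat below 0.004 m and angle between spacer_centre's own z axis and vertical below 0.06 rad), for 0.2 s.
2. the washer lies flat on the seated spacer, round the spindle (all of step 1 and z of washer_centre in the frame of spindle_seat between 0.053 and 0.059 m and horizontal distance between washer_centre and spindle_seat below 0.01 m and angle between washer_centre's own z axis and vertical below 0.06 rad), for 0.2 s.
3. the bushing's nose is in the washer and its head flat on it (all of step 2 and z of bushing_centre in the frame of spindle_seat between 0.0635 and 0.0695 m and horizontal distance between bushing_centre and spindle_seat below 0.004 m and angle between bushing_centre's own z axis and vertical below 0.06 rad), for 0.2 s.
At the end, for the whole second after the job is handed in: Spacer home on the flange (height within 3 mm, within 4 mm of the axis), washer flat on it (within 3 mm in height, 6 mm of the axis), bushing head on the washer (within 3 mm in height, 4 mm of the axis), each tilted less than 0.06 rad and at rest (all of step 1 and z of washer_centre in the frame of spindle_seat between 0.053 and 0.059 m and horizontal distance between washer_centre and spindle_seat below 0.006 m and angle between each of washer_centre, bushing_centre's own z axis and vertical below 0.06 rad and z of bushing_centre in the frame of spindle_seat between 0.0635 and 0.0695 m and horizontal distance between bushing_centre and spindle_seat below 0.004 m and linear speed of each of spacer, washer, bushing below 0.02 m/s); the robot touches nothing.
It fails at once if a bystander is pushed more than 30 mm (distance of any of block_plane_centre, mug_1_centre, wedge_1_centre from where it was at the start of the episode above 0.03 m).
It also fails if it takes over 72 s, if anything falls off the work surface, if the arm or the gripper's body presses on something with over 40 N, if the wrist force passes 120 N, or if a joint passes its speed limit or range.

## Robot

A 6-joint arm with a two-finger parallel gripper is mounted at the origin on the work surface; the furniture and walls round the work are solid. World frame = base frame: x ahead of the robot, y to its left, z up, the work surface at z = 0. Lengths are in m, angles in degrees, forces in N, time in s.
With the tool pointing down it reaches from about 0.35 to 0.975 m from the base axis. Payload 4.9 kg.
Tool frame: the origin (TCP) lies midway between the tips of the shut fingers; the grasp point (between the pads) lies arm.grip_depth behind it (arm.grip_depth is the distance from the TCP to the grasp point, in m); z points along the fingers, y is the line along which they close (so a half turn about z gives the same grasp; the last joint's range is limited). The gripper opens to 85 mm and grips with 20 to 120 N. Pads are 22 mm wide; open, the fingers measure 114 mm over their backs; the gripper's body (76 mm by 85 mm) begins 54 mm behind the grasp point. The pads swing forward as they close: fully open they stand 13 mm farther back than shut.
Start: joints at [62.567, 3.019, 92.412, -0, 84.569, -6.818], TCP at [0.22, 0.585, 0.208] pointing down, gripper open.
Joint ranges: [-172.51, 172.51], [-57.92, 126.97], [3.15, 148.05], [-58.71, 238.71], [5.1, 150.11], [-179.66, 179.66]. Speed limits (degrees/s): [147.25, 147.25, 180, 180, 180, 180].

## Interface

Orientations are given as [roll, pitch, yaw] about the fixed x, y, z axes, in that order (R = Rz(yaw) Ry(pitch) Rx(roll)).
In Python, from plant import arm gives the robot as it stands. Calls block until the motion is done:
- arm.move_pose(position, orientation): joint-space move of the TCP to a pose.
- arm.movel(position, attitude=None, rate=0.15, contact_N=None): straight line of the TCP; attitude=None keeps the orientation; rate is the mean speed in m/s. With contact_N (N) it stops when the force on the tool has changed by that much, and returns True; else False.
- arm.move_j(angles): joint-space move.
- arm.gripper_open() and arm.clamp(newtons=None): open the fingers fully, or close them until they stop; newtons is the grip in N (None keeps the last).
- arm.sleep(seconds).
- arm.inverse_kinematics(position, orientation): joint angles nearest the present ones, or None.
- arm.observe(): the state.
- arm.read_camera(name): name is "scene" or "top" or "wrist"; returns a dict with "color" (384x512x3 uint8, red, green, blue), "range_z" (384x512 float32, m along the optical axis (not along the pixel's ray), 0 where there is no reading), "K" (3x3 intrinsics, pixels), "rvec" (rotation vector, rad) and "tvec" (3), from world to camera coordinates, as OpenCV has them. Camera axes: x right, y down, z forward; pixel columns grow to the right and rows downward; lengths in m; the calibration is good to about 2 mm. A picture is of the moment at which its call begins.
A pose or a line that the arm cannot do raises arm.Unreachable and nothing moves.
- arm.close_job(): hands the job in; it is judged then, once.
The state is a dict: "clock": time; "q": joint angles; "qd": joint speeds; "joint_efforts": joint torques, N m; "position": TCP position; "ee_rot": TCP orientation; "ft_force": force on the tool from outside, world axes, zero at the start; "torque": the same for the moment, N m; "gripper_width": opening from 0.0 (shut) to 1.0 (fully open); "finger_force": force on a finger pad.
Only numpy, scipy, OpenCV 4.12 (cv2) and the standard library are available. Lean on these libraries where they do the work, as an engineer would, in place of code of your own. Each camera call takes 0.05 s, during which the arm holds its last target. There are 200 camera calls.

## Working session

There is one attempt and no reset: what is moved stays moved. The work goes in short steps, each a Python script; the robot and the scene stay as the last script left them, time stands still between calls to the robot, and variables do not carry over. Pictures are saved under pics/ and viewed, at most 10 in all, crops included, and the job is handed in when it is done.

```bash
mkdir -p pics; ls
python3 - <<'E'
from plant import arm
import cv2,numpy as np
print(arm.grip_depth, arm.observe())
for n in("scene","top"):
    c=arm.read_camera(n); cv2.imwrite(f"pics/{n}0.png",c["color"][:,:,::-1]); np.savez(f"{n}0.npz",**c)
    print(n,c["K"],c["rvec"],c["tvec"])
E
```

```text
pics
0.0187 {'clock': 0.0, 'q': array([ 6.25672350e+01,  3.05633481e+00,  9.24914908e+01,  9.92354725e-04,
        8.45661859e+01, -6.82016856e+00]), 'qd': array([ 0.00319521,  0.03745897,  0.0071759 ,  0.03910627,  0.00376361,
       -0.01407993]), 'joint_efforts': array([-5.83897563e-04, -3.93652046e+01, -3.70188046e+01, -1.49750817e-04,
        6.78429191e-03,  4.29230710e-06]), 'position': array([0.21974192, 0.58440046, 0.20637931]), 'ee_rot': array([-1.79886913e+02, -1.45199736e-02,  1.59387294e+02]), 'ft_force': array([-0.89477453,  0.41347654, -0.5997517 ]), 'torque': array([0.02376172, 0.05148103, 0.00620737]), 'finger_force': 0.0, 'gripper_width': 0.9965619879722656}
scene [[492.66810238   0.         254.38754532]
 [  0.         492.66810238 200.29998282]
 [  0.           0.           1.        ]] [ 2.14685527 -0.90698179  0.41465289] [-0.34302415  0.25938218  1.07937351]
top [[484.8945138    0.         260.96406047]
 [  0.         484.8945138  189.56663094]
 [  0.           0.           1.        ]] [ 2.18993083 -2.16180007  0.13352008] [-0.04935152  0.48983205  1.30018977]
```

View pics/top0.png

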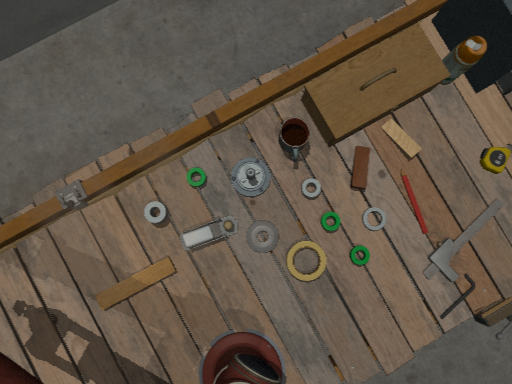

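View pics/scene0.png

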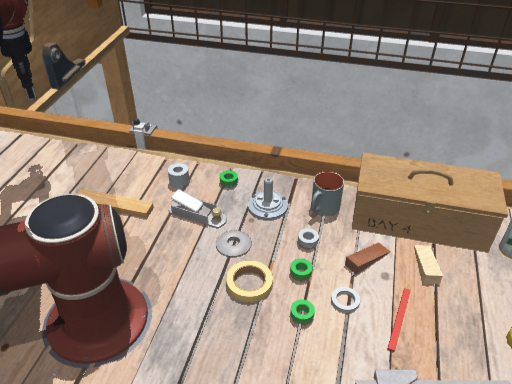

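The top view shows the spacer at about (155,212), the stand at (251,177), the bushing at (311,188) and the washer at (374,218). The mug is at (294,135), and the green rings are look-alikes to leave alone. Next I'll get rough positions.

```bash
cat > h.py <<'E'
from plant import arm
import cv2,numpy as np
def pose(c):
    R,_=cv2.Rodrigues(np.array(c["rvec"],float)); t=np.array(c["tvec"],float).reshape(3); return R,t
def ray(c,uv,h):
    """pixels (n,2) -> world points on plane z=h"""
    R,t=pose(c); uv=np.asarray(uv,float).reshape(-1,2)
    d=np.c_[uv,np.ones(len(uv))]@np.linalg.inv(c["K"]).T@R; o=-R.T@t
    return o+d*((h-o[2])/d[:,2])[:,None]
def proj(c,P):
    return cv2.projectPoints(np.array(P,float).reshape(-1,1,3),np.array(c["rvec"],float),np.array(c["tvec"],float),c["K"],None)[0].reshape(-1,2)
def cloud(c):
    R,t=pose(c); H,W=c["range_z"].shape; v,u=np.mgrid[:H,:W]; z=c["range_z"]
    p=np.stack([u*z,v*z,z],-1)@np.linalg.inv(c["K"]).T
    return (p-t)@R
def blob(c,seed,r,h,lo,hi):
    """centre & radius of the surface with height in lo..hi near the world point seed"""
    P=cloud(c); m=(np.hypot(P[...,0]-seed[0],P[...,1]-seed[1])<r)&(P[...,2]>lo)&(P[...,2]<hi)&(c["range_z"]>0)
    v,u=np.nonzero(m); 
    if len(u)<10: return None
    q=ray(c,np.c_[u,v],h)[:,:2].astype(np.float32)
    (x,y),rad=cv2.minEnclosingCircle(q); el=cv2.fitEllipse(cv2.convexHull(q)) 
    return (round(x,4),round(y,4),round(rad,4)),np.round(el[0],4),np.round(el[1],4),len(u),np.round(np.median(P[m][:,2]),4)
E
python3 - <<'E'
from h import *
c=dict(np.load("top0.npz"))
R,t=pose(c);print("cam",-R.T@t)
for n,uv,h,lo,hi in(("spacer",(155,212),.05,.035,.06),("stand",(251,177),.024,.015,.036),("spindle",(251,174),.094,.06,.11),("bushing",(311,188),.027,.018,.036),("washer",(374,218),.012,.007,.02),("mug",(294,133),.094,.08,.11),("collar",(262,236),.012,.006,.02),("green",(331,222),.027,.018,.036)):
    s=ray(c,[uv],h)[0]; print(n,s.round(3),blob(c,s,.06 if n!="bushing" else .045,h,lo,hi))
P=cloud(c);print(P[250:260:3,190:200:3,2])
E
```

```text
cam [ 0.35154154 -0.02033745  1.34494215]
spacer [0.424 0.239 0.05 ] ((0.425, 0.2395, 0.0303), array([0.4248, 0.2396]), array([0.0571, 0.0599]), 328, np.float64(0.0498))
stand [ 0.525 -0.015  0.024] ((0.5279, -0.0111, 0.0529), array([ 0.5273, -0.0109]), array([0.0992, 0.1029]), 644, np.float64(0.0216))
spindle [ 0.524 -0.015  0.094] ((0.5265, -0.0115, 0.0136), array([ 0.5265, -0.0123]), array([0.0224, 0.0269]), 78, np.float64(0.0911))
bushing [ 0.497 -0.18   0.027] ((0.4989, -0.1778, 0.0264), array([ 0.4987, -0.1779]), array([0.0512, 0.0515]), 219, np.float64(0.0261))
washer [ 0.417 -0.356  0.012] ((0.4189, -0.351, 0.036), array([ 0.418 , -0.3534]), array([0.0619, 0.0689]), 233, np.float64(0.0112))
mug [ 0.634 -0.127  0.094] ((0.6251, -0.1276, 0.0524), array([ 0.6279, -0.1275]), array([0.0784, 0.1025]), 208, np.float64(0.0908))
collar [ 0.364 -0.048  0.012] ((0.3653, -0.0508, 0.0565), array([ 0.3694, -0.0463]), array([0.0897, 0.1151]), 609, np.float64(0.0101))
green [ 0.404 -0.235  0.027] ((0.4077, -0.2318, 0.0262), array([ 0.4073, -0.232 ]), array([0.0506, 0.0513]), 215, np.float64(0.0264))
[[-1.59678473e-03  2.13262802e-03  3.93377296e-03  3.17801028e-03]
 [-2.91835818e-03  2.76411292e-03 -3.73096482e-04 -1.31935660e-03]
 [-8.34646215e-01 -4.65651830e-03 -2.34908341e-03 -1.96184064e-03]
 [-3.82892243e-03 -8.51541390e-01  9.67158786e-04 -4.61603155e-03]]
```

Run:
```python
from h import *
for n,p,y in(("w_sp",(.425,.2395,.25),45),("w_st",(.527,-.0115,.26),0)):
    arm.move_pose(p,[180,0,y]); arm.sleep(.2)
    c=arm.read_camera("wrist"); np.savez(n+".npz",**c); cv2.imwrite(f"pics/{n}.png",c["color"][:,:,::-1])
    o=arm.observe();print(n,o["clock"],o["position"],o["q"].round(1)); R,t=pose(c);print("cam",-R.T@t,R[2])
    P=cloud(c);print(np.percentile(P[c["range_z"]>0],[1,50,99],axis=0).round(3).tolist())
a,b=[cv2.imread(f"pics/{n}.png") for n in("w_sp","w_st")]
cv2.imwrite("pics/pair.png",cv2.resize(np.hstack([a,b]),(800,300)))
```

```text
w_sp 1.85 [0.42481205 0.24003898 0.24987649] [ 20.7 -17.5 107.1   0.   90.4  65.6]
cam [0.4715246  0.2863371  0.41701867] [-0.18242442 -0.18328446 -0.96598558]
[[-0.059, -0.235, -0.841], [0.432, 0.251, 0.002], [1.384, 0.598, 0.375]]
w_st 3.15 [ 0.52688755 -0.0103864   0.26006   ] [ -9.2 -12.  101.7   0.   90.4  80.7]
cam [ 0.59264904 -0.0099262   0.42721461] [-0.25768783 -0.00126935 -0.96622739]
[[0.113, -0.423, -0.842], [0.539, -0.006, 0.004], [1.021, 1.058, 0.385]]
```

View pics/pair.png

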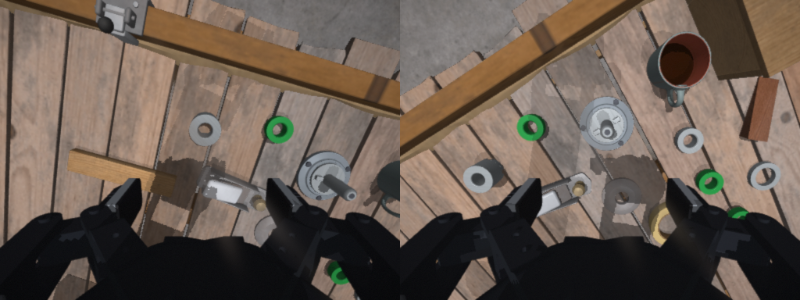

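Run:
```python
from h import *
a=dict(np.load("w_sp.npz"));b=dict(np.load("w_st.npz"))
print("spacer",blob(a,(.425,.2395),.045,.05,.04,.06)); print("spacer from b",blob(b,(.425,.2395),.045,.05,.04,.06))
for c in(a,b):
  print("tip",blob(c,(.5265,-.0115),.045,.094,.088,.1),"foot",blob(c,(.5265,-.0115),.06,.012,.004,.036))
  print("flange",blob(c,(.5265,-.0115),.034,.024,.019,.036))
print("bushing",blob(b,(.4988,-.178),.04,.027,.018,.036),"washer",blob(b,(.418,-.353),.045,.012,.006,.02))
def crop(c,P,s,k):
    u,v=proj(c,[P])[0].astype(int); print(u,v); return cv2.resize(c["color"][max(v-s,0):v+s,max(u-s,0):u+s,::-1],(400,400),interpolation=cv2.INTER_CUBIC)
cv2.imwrite("pics/crop.png",np.hstack([crop(b,(.5265,-.0115,.024),40,5),crop(a,(.5265,-.0115,.024),40,5)]))
```

```text
spacer ((0.4261, 0.2381, 0.0294), array([0.4261, 0.238 ]), array([0.0573, 0.0586]), 1090, np.float64(0.0508))
spacer from b ((0.4282, 0.2351, 0.0327), array([0.4279, 0.2351]), array([0.0584, 0.0648]), 1035, np.float64(0.0504))
tip ((0.5281, -0.0115, 0.0135), array([ 0.5287, -0.0114]), array([0.0232, 0.0264]), 246, np.float64(0.0941)) foot ((0.5287, -0.0125, 0.0571), array([ 0.5289, -0.0129]), array([0.1092, 0.1142]), 2976, np.float64(0.0178))
flange ((0.5273, -0.0109, 0.0371), array([ 0.5269, -0.0111]), array([0.0671, 0.0737]), 1064, np.float64(0.0251))
tip ((0.5306, -0.0157, 0.0121), array([ 0.5306, -0.0154]), array([0.0227, 0.0237]), 267, np.float64(0.0942)) foot ((0.5298, -0.0157, 0.0547), array([ 0.5299, -0.0156]), array([0.1085, 0.1088]), 3379, np.float64(0.0179))
flange ((0.5266, -0.012, 0.034), array([ 0.5269, -0.0119]), array([0.0661, 0.0672]), 1081, np.float64(0.025))
bushing ((0.5005, -0.1809, 0.028), array([ 0.5002, -0.1809]), array([0.0514, 0.0558]), 747, np.float64(0.0278)) washer ((0.4183, -0.3573, 0.0353), array([ 0.4181, -0.3577]), array([0.0643, 0.0699]), 802, np.float64(0.0129))
261 162
415 228
```

View pics/crop.png

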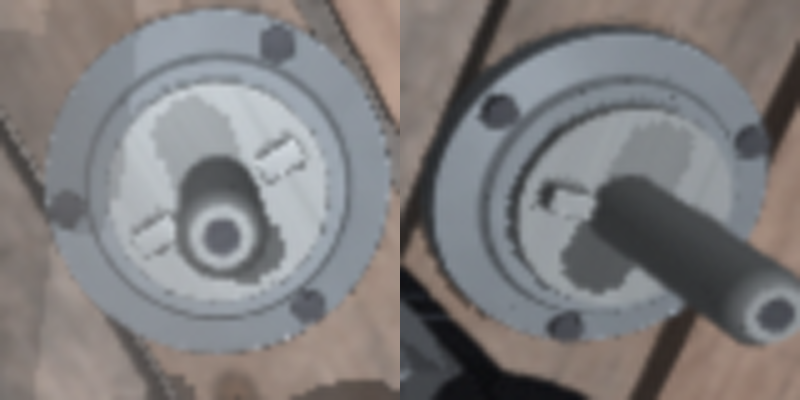

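Run:
```python
from h import *
b=dict(np.load("w_st.npz"));s=dict(np.load("scene0.npz"))
d=ray(b,np.array([[283,155],[153,233]])/5+[221,122],.032);print(d,d.mean(0),np.linalg.norm(d[0]-d[1]),np.degrees(np.arctan2(*(d[0]-d[1])[1::-1])))
def crop(c,P,s):
    u,v=proj(c,[P])[0].astype(int); print("origin",u-s,v-s); return cv2.resize(c["color"][v-s:v+s,u-s:u+s,::-1],(400,400),interpolation=cv2.INTER_CUBIC)
cv2.imwrite("pics/crop2.png",cv2.convertScaleAbs(np.hstack([crop(s,(.4255,.239,.025),20),crop(b,(.4285,.2348,.025),32)]),alpha=1.6))
```

```text
[[ 0.54201619 -0.03566824  0.032     ]
 [ 0.51828631  0.00333695  0.032     ]] [ 0.53015125 -0.01616565  0.032     ] 0.045656453698364144 -58.68460278397408
origin 158 155
origin 78 189
```

View pics/crop2.png

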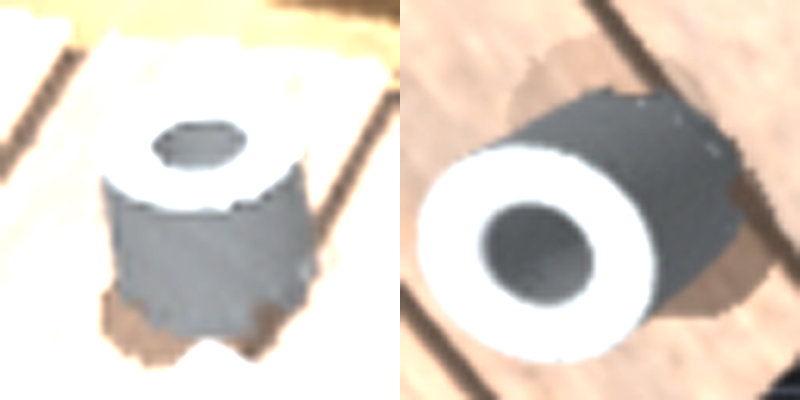

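The left half shows notches at about (135,318) and (262,325). The right half shows them at about (635,93) and (738,192). I'll turn these into angles.

Run:
```python
from h import *
b=dict(np.load("w_st.npz"));s=dict(np.load("scene0.npz"))
cs=blob(s,(.425,.239),.045,.05,.043,.06)[1];cb=blob(b,(.425,.239),.045,.05,.043,.06)[1];print(cs,cb)
for c,o,k,px,ce in((s,(158,155),10,[(135,318),(262,325)],cs),(b,(78,189),6.25,[(235,93),(338,192)],cb)):
    for z in(.003,.007):
        d=ray(c,np.array(px)/k+o,z)[:,:2]-ce; print(z,np.linalg.norm(d,axis=1).round(4),np.degrees(np.arctan2(d[:,1],d[:,0])).round(1))
```

```text
[0.4217 0.2339] [0.4273 0.2358]
0.003 [0.0272 0.0271] [176.6 -97.8]
0.007 [0.0299 0.0314] [-175.3 -101.9]
0.003 [0.0247 0.0263] [ -4.  -98.4]
0.007 [0.0263 0.0281] [ -8.8 -94.5]
```

```bash
cat >> h.py <<'E'
def tx(y): return np.array([np.cos(np.radians(y)),np.sin(np.radians(y)),0])
def st(m=""):
    o=arm.observe();print(m,"t",o["clock"],"p",o["position"].round(4),"rot",o["ee_rot"].round(1),"F",o["ft_force"].round(1),"w",round(o["gripper_width"],3),"ff",round(o["finger_force"],1));return o
def shot(n,name="wrist"):
    c=arm.read_camera(name); np.savez(n+".npz",**c); cv2.imwrite(f"pics/{n}.png",c["color"][:,:,::-1]); return c
E
python3 - <<'E'
from h import *
arm.move_pose((.4258,.2388,.12),[180,0,45])
print(arm.movel((.4258,.2388,.014),rate=.1,contact_N=8)); st("down")
arm.clamp(60); st("clamp")
arm.movel((.4258,.2388,.15),rate=.15); st("lift")
p=np.array([.528,-.0135,.15])-.06*tx(82)
arm.move_pose(p,[180,0,82]); arm.sleep(.3); st("hover"); c=shot("w_h")
print(blob(c,(.528,-.0135),.03,.094,.088,.1)); print(blob(c,p,.035,.186,.175,.2))
E
```

```text
False
down t 5.525 p [0.4265 0.2391 0.0148] rot [ 1.8e+02 -1.0e-01  4.5e+01] F [-0.3  0.2 -0.6] w 1.0 ff 0.0
clamp t 5.9333 p [0.4266 0.239  0.0155] rot [ 1.799e+02 -1.000e-01  4.500e+01] F [-2.9 -2.   6.2] w 0.643 ff 62.6
lift t 6.9917 p [0.4248 0.2384 0.1484] rot [-1.799e+02  1.000e-01  4.500e+01] F [ 0.6  0.4 -4. ] w 0.642 ff 64.0
hover t 8.525 p [ 0.5197 -0.0722  0.15  ] rot [180.   -0.   82.1] F [-0.4  0.5 -4. ] w 0.636 ff 64.0
((0.5296, -0.0156, 0.0118), array([ 0.5297, -0.0157]), array([0.0232, 0.0234]), 658, np.float64(0.0941))
((0.5195, -0.0725, 0.0366), array([ 0.5199, -0.0721]), array([0.0591, 0.0726]), 7797, np.float64(0.1853))
```

View pics/w_h.png

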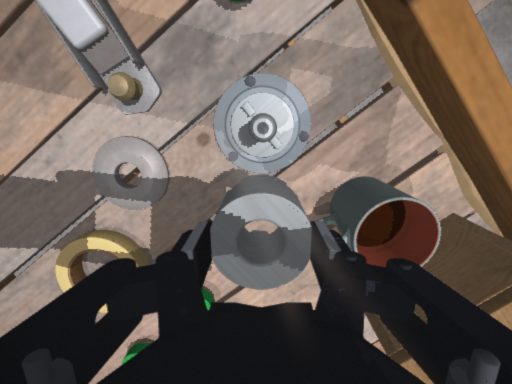

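The held spacer's top rim is centred near (261.5,241) and the spindle tip is near (262,128). The dogs are at about (247,109) and (279,142). I'll use these to refine the dog angle and the offset.

Run:
```python
from h import *
c=dict(np.load("w_h.npz"))
sp=ray(c,[(261.5,241)],.185)[0]; e=ray(c,[(212,241),(311,241)],.185);print("spacer top",sp,np.linalg.norm(e[0]-e[1]))
print("foot",blob(c,(.528,-.0135),.06,.012,.009,.016),"flange",blob(c,(.5297,-.0157),.036,.024,.02,.028))
u,v=proj(c,[(.5297,-.0157,.024)])[0].astype(int);print(u,v)
cr=cv2.resize(c["color"][v-45:v+45,u-45:u+45,::-1],(600,600),interpolation=cv2.INTER_CUBIC);cv2.imwrite("pics/dogs.png",cr)
```

```text
spacer top [ 0.52089889 -0.07221154  0.185     ] 0.054142082268002475
foot ((0.5296, -0.0159, 0.0546), array([ 0.5296, -0.0158]), array([0.1087, 0.1087]), 3008, np.float64(0.013)) flange ((0.5299, -0.0154, 0.0355), array([ 0.53  , -0.0156]), array([0.0677, 0.0698]), 2342, np.float64(0.0249))
261 125
```

View pics/dogs.png

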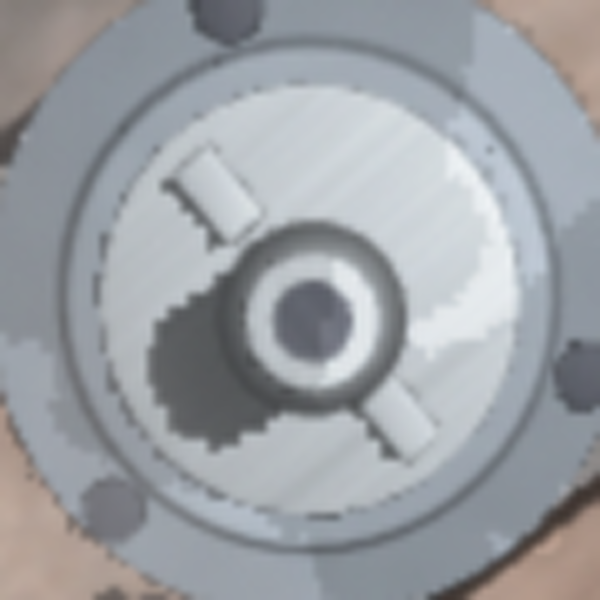

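Run:
```python
from h import *
c=dict(np.load("w_h.npz"))
d=ray(c,np.array([(192,163),(421,443)])/(600/90)+[216,80],.032)[:,:2]
a=np.degrees(np.arctan2(*(d[0]-d[1])[::-1]));print(d.mean(0),np.linalg.norm(d[0]-d[1]),a)
yaw=45+(a+180-90*np.round((a+180+5.5-37)/90))+5.5; print("yaw",yaw)
p=np.array([.5291,-.0157,.15])
arm.move_pose(p,[180,0,yaw]); arm.sleep(.2); st("above")
r=arm.movel([*p[:2],.075],rate=.06,contact_N=8); st(f"in {r}")
if not r:
    r=arm.movel([*p[:2],.036],rate=.03,contact_N=8); st(f"low {r}")
```

```text
[ 0.53003435 -0.01609823] 0.05612238427893603 122.1426196176023
yaw 82.64261961760229
above t 9.1167 p [ 0.529  -0.0163  0.15  ] rot [-180.     0.    82.6] F [ 0.2 -0.1 -3.4] w 0.642 ff 64.0
in False t 10.5167 p [ 0.5292 -0.0156  0.0752] rot [180.   -0.   82.6] F [ 0.8  2.1 -4.5] w 0.639 ff 64.0
low True t 11.5917 p [ 0.5291 -0.015   0.0396] rot [-1.80e+02 -1.00e-01  8.26e+01] F [-0.   2.   4.5] w 0.639 ff 64.8
```

Run:
```python
from h import *
arm.gripper_open(); arm.sleep(.2); o=st("open")
arm.movel([*o["position"][:2],.16],rate=.15)
c=shot("w_s1"); print("spacer",blob(c,(.5295,-.0157),.04,.074,.066,.084))
w=(.418,-.356); p=np.array([*w,.13])-.03*tx(-25)
arm.move_pose(p,[180,0,-25]); arm.sleep(.3); st("hover"); c=shot("w_w")
print("washer",blob(c,w,.045,.012,.007,.02))
P=cloud(c); m=(np.hypot(P[...,0]-w[0],P[...,1]-w[1])<.045)&(P[...,2]>.006)&(P[...,2]<.02)
m=cv2.morphologyEx(m.astype(np.uint8),cv2.MORPH_OPEN,np.ones((3,3)))
for k in sorted(cv2.findContours(m,cv2.RETR_CCOMP,cv2.CHAIN_APPROX_NONE)[0],key=len)[-2:]:
    q=ray(c,k[:,0],.012)[:,:2].astype(np.float32); print(len(k),cv2.fitEllipse(q))
```

```text
open t 12.2083 p [ 0.5276 -0.0142  0.038 ] rot [-179.8   -0.2   82.6] F [ 0.4  0.3 -0.3] w 1.001 ff 0.0
spacer ((0.5291, -0.0161, 0.0297), array([ 0.5293, -0.0162]), array([0.0576, 0.0588]), 2120, np.float64(0.0749))
hover t 14.8667 p [ 0.3913 -0.3428  0.1301] rot [-180.    -0.   -24.9] F [ 0.4 -0.2 -0.8] w 0.997 ff 0.0
washer ((0.4174, -0.3594, 0.0321), array([ 0.4174, -0.3595]), array([0.0635, 0.0637]), 1627, np.float64(0.0129))
116 ((0.4179995656013489, -0.3595558702945709), (0.04209049791097641, 0.042460791766643524), 146.61805725097656)
170 ((0.41739514470100403, -0.3594681918621063), (0.06265366822481155, 0.06308595091104507), 159.28265380859375)
```

View pics/w_w.png

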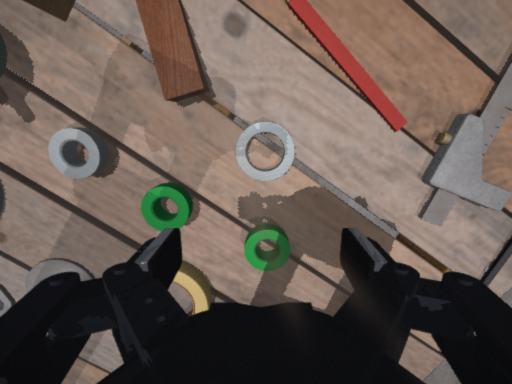

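The spacer is home, with its top at 0.0749. The washer fits at (.4176,-.3595) and its size matches. It is in clear view at (265,151).

Run:
```python
from h import *
w=(.4176,-.3595)
arm.movel((*w,.08),rate=.15)
r=arm.movel((*w,-.0025),rate=.08,contact_N=8); st(f"down {r}")
arm.clamp(40); arm.sleep(.1); st("clamp")
arm.movel((*w,.03),rate=.06); arm.movel((*w,.17),rate=.15); arm.sleep(.2); st("lift"); shot("w_w2")
```

```text
down False t 16.6417 p [ 0.4181 -0.36   -0.0018] rot [ 1.8e+02 -1.0e-01 -2.5e+01] F [ 0.2  0.3 -0.2] w 0.999 ff 0.0
clamp t 17.5083 p [ 0.4176 -0.3595 -0.0025] rot [-180.    0.  -25.] F [-0.   0.2 -0.3] w -0.001 ff 0.0
lift t 19.4833 p [ 0.4171 -0.359   0.1687] rot [-1.8e+02  1.0e-01 -2.5e+01] F [-0.6 -0.4 -0.1] w 0.001 ff 0.0
```

View pics/w_w2.png

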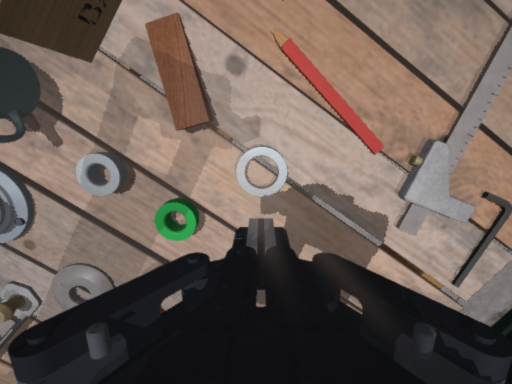

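The fingers closed above the washer, which hardly moved: it is at (262,172). I'll find the tip height by touching the bench with open fingers, then grip lower.

```bash
cat >> h.py <<'E'
def ring(c,w,lo,hi,h):
    P=cloud(c); m=(np.hypot(P[...,0]-w[0],P[...,1]-w[1])<.045)&(P[...,2]>lo)&(P[...,2]<hi)
    m=cv2.morphologyEx(m.astype(np.uint8),cv2.MORPH_OPEN,np.ones((3,3))); out=[]
    for k in sorted(cv2.findContours(m,cv2.RETR_CCOMP,cv2.CHAIN_APPROX_NONE)[0],key=len)[-2:]:
        q=ray(c,k[:,0],h)[:,:2].astype(np.float32); e=cv2.fitEllipse(q); out.append((np.round(e[0],4),np.round(e[1],4)))
    return out
E
python3 - <<'E'
from h import *
c=dict(np.load("w_w2.npz")); w=(.4176,-.3595); e=ring(c,w,.006,.02,.012); print(e)
w=e[-1][0]
arm.gripper_open(); arm.movel((*w,.03),rate=.15)
arm.movel((*w,.0),rate=.06)
r=arm.movel((*w,-.022),rate=.02,contact_N=4); st(f"touch {r}")
E
```

```text
[(array([ 0.418 , -0.3598]), array([0.0414, 0.0424])), (array([ 0.4176, -0.3596]), array([0.0626, 0.0634]))]
touch False t 23.3 p [ 0.4177 -0.3597 -0.0218] rot [180.  -0. -25.] F [ 0.2 -0.5  0.1] w 0.999 ff 0.0
```

Run:
```python
from h import *
w=(.4176,-.3596)
arm.movel((*w,-.0105),rate=.05); arm.clamp(40); o=st("clamp")
if o["gripper_width"]>.6:
    arm.movel((*w,.03),rate=.06); arm.movel((*w,.16),rate=.2)
    p=np.array([.529,-.0158,.16])-.06*tx(-25); arm.move_pose(p,[180,0,-25]); arm.sleep(.3); o=st("hover"); c=shot("w_w3")
    print("tip",blob(c,(.5295,-.0157),.03,.094,.088,.1)); q=o["position"]
    print("washer",ring(c,q[:2],q[2]+.012,q[2]+.035,q[2]+.0225)); P=cloud(c); 
    m=np.hypot(P[...,0]-q[0],P[...,1]-q[1])<.03; print(np.percentile(P[m][:,2],[10,30,50,70,90]).round(4))
```

```text
clamp t 24.45 p [ 0.4176 -0.3596 -0.0105] rot [-180.   -0.  -25.] F [-0.3  0.8  0.2] w 0.003 ff 0.0
```

Run:
```python
from h import *
c=dict(np.load("w_w2.npz")); q=np.array([.4171,-.359,.1687])
print("proj TCP",proj(c,[q])[0], "grasp",proj(c,[q+[0,0,.0187]])[0])
P=cloud(c)
for v in range(215,300,8): print(v,P[v,261].round(4),c["color"][v,261])
o=st(); c=shot("w_now"); print("ring",ring(c,(.4176,-.3596),.006,.02,.012)); P=cloud(c); print("proj",proj(c,[o["position"],[.4176,-.3596,.012]]))
for v in range(215,300,8): print(v,P[v,261].round(4),c["color"][v,261])
```

```text
proj TCP [261.17804427 218.69910263] grasp [261.24004834 230.10084142]
215 [ 0.3611 -0.333  -0.001 ] [175 149 133]
223 [ 0.4277 -0.3637  0.2042] [74 66 61]
231 [ 0.4277 -0.3638  0.2147] [67 59 55]
239 [ 0.4274 -0.3636  0.2227] [55 48 45]
247 [ 0.4275 -0.3636  0.231 ] [46 41 39]
255 [ 0.4238 -0.3619  0.2306] [36 33 32]
263 [ 0.4202 -0.3602  0.2304] [28 25 26]
271 [ 0.4168 -0.3586  0.231 ] [23 21 24]
279 [ 0.412  -0.3564  0.2291] [21 20 22]
287 [ 0.4086 -0.3548  0.2299] [20 19 21]
295 [ 0.248  -0.2803  0.0005] [83 72 66]
 t 24.45 p [ 0.4176 -0.3596 -0.0105] rot [-180.   -0.  -25.] F [-0.3  0.8  0.2] w 0.003 ff 0.0Traceback (most recent call last):
  File "<stdin>", line 6, in <module>
  File "h.py", line 33, in ring
    q=ray(c,k[:,0],h)[:,:2].astype(np.float32); e=cv2.fitEllipse(q); out.append((np.round(e[0],4),np.round(e[1],4)))
                                                  ~~~~~~~~~~~~~~^^^
cv2.error: OpenCV(4.12.0) /io/opencv/modules/imgproc/src/shapedescr.cpp:361: error: (-201:Incorrect size of input array) There should be at least 5 points to fit the ellipse in function 'fitEllipseNoDirect'
```

The wrist depth shows the fingertips about 33 mm behind the reported TCP, which explains the miss. I'll confirm the offset by touching the bench with shut fingers through the washer's hole.

Run:
```python
from h import *
w=(.4178,-.3596)
r=arm.movel((*w,-.042),rate=.02,contact_N=4); o=st(f"touch {r}"); z0=o["position"][2]
if r:
    arm.movel((*w,z0+.03),rate=.1); arm.gripper_open()
    z=z0-.002; r=arm.movel((*w,z),rate=.05,contact_N=5); st(f"open low {r}")
    arm.clamp(40); o=st("clamp")
```

```text
touch True t 25.3167 p [ 0.4177 -0.3596 -0.0236] rot [-180.    0.  -25.] F [-1.5 -0.4  4. ] w 0.002 ff 1.9
open low False t 27.35 p [ 0.4179 -0.3598 -0.0255] rot [-1.8e+02  1.0e-01 -2.5e+01] F [0.3 0.6 1.1] w 0.999 ff 0.0
clamp t 27.7 p [ 0.4184 -0.3603 -0.0245] rot [180.  -0. -25.] F [-0.5  1.1  5.1] w 0.724 ff 44.2
```

Run:
```python
from h import *
w=(.418,-.360)
arm.movel((*w,.02),rate=.06); arm.movel((*w,.14),rate=.2); st("lift")
p=np.array([.5292,-.0158,.12])-.06*tx(-25); arm.move_pose(p,[180,0,-25]); arm.sleep(.3); o=st("hover"); c=shot("w_w3")
print("tip",blob(c,(.5295,-.0157),.03,.094,.088,.1)); q=o["position"]; h=q[2]+.0245+.012
P=cloud(c); m=((np.hypot(P[...,0]-q[0],P[...,1]-q[1])<.045)&(abs(P[...,2]-h)<.007)&(c["color"].mean(2)>90)).astype(np.uint8)
print(m.sum(),np.median(P[m>0][:,2]))
for k in sorted(cv2.findContours(m,cv2.RETR_CCOMP,cv2.CHAIN_APPROX_NONE)[0],key=len)[-3:]:
    if len(k)>10: print(len(k),cv2.fitEllipse(ray(c,k[:,0],h)[:,:2].astype(np.float32)))
```

```text
lift t 29.3583 p [ 0.4173 -0.3593  0.1384] rot [-179.9    0.2  -25. ] F [ 0.3  0.5 -2.2] w 0.724 ff 43.9
hover t 31.0583 p [0.475  0.0089 0.12  ] rot [180.   -0.  -25.1] F [ 0.2 -0.2 -0.9] w 0.724 ff 43.9
tip ((0.5298, -0.0156, 0.0118), array([ 0.5299, -0.0157]), array([0.0231, 0.0232]), 875, np.float64(0.0941))
2870 0.15739033576632064
66 ((0.45379096269607544, -0.009073399938642979), (0.008522364310920238, 0.014276497066020966), 73.98036193847656)
68 ((0.46825000643730164, 0.03592696413397789), (0.008016252890229225, 0.015925996005535126), 148.3176727294922)
235 ((0.4940562844276428, 0.00445166090503335), (0.024478020146489143, 0.051243823021650314), 165.32357788085938)
```

View pics/w_w3.png

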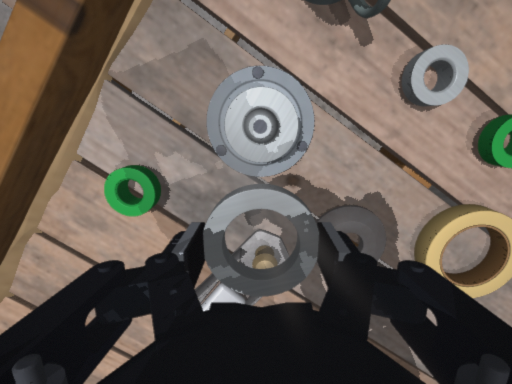

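The washer is held level, with its rim centre at about (261,239). I'll correct the offset from that and place it.

Run:
```python
from h import *
c=dict(np.load("w_w3.npz")); o=arm.observe(); q=o["position"]
e=ray(c,[(261,239),(204,239),(318,239)],.157); d=e[0,:2]-q[:2]; print("offset",d,np.linalg.norm(e[1]-e[2]))
d=np.clip(d,-.005,.005); t=np.array([.5297,-.0158])-d
arm.movel((*t,.12),rate=.12); arm.movel((*t,.06),rate=.08)
r=arm.movel((*t,.043),rate=.03,contact_N=4); st(f"set {r}")
arm.gripper_open(); arm.sleep(.2); o=st("open")
arm.movel((*o["position"][:2],.14),rate=.2)
# look: back off to view, on the way to the bushing
b=(.5003,-.1810); p=np.array([*b,.13])-.03*tx(-25)
c=shot("w_w4"); print("washer",ring(c,(.5297,-.0158),.079,.09,.086))
P=cloud(c); m=(abs(np.hypot(P[...,0]-.5297,P[...,1]+.0158)-.0265)<.004)&(P[...,2]>.05); print("z",np.percentile(P[m][:,2],[5,50,95]))
```

```text
offset [ 0.00268396 -0.00115003] 0.0612560716362239
set True t 33.075 p [ 0.5276 -0.0147  0.0495] rot [-1.8e+02 -1.0e-01 -2.5e+01] F [-0.4 -0.4  3.2] w 0.727 ff 44.4
open t 33.6417 p [ 0.5264 -0.0145  0.0482] rot [ 1.8e+02  1.0e-01 -2.5e+01] F [-0.4  0.6  0.5] w 1.004 ff 0.0
washer [(array([ 0.5281, -0.0145]), array([0.0404, 0.0417])), (array([ 0.5272, -0.0142]), array([0.0626, 0.0643]))]
z [0.08317806 0.25624343 0.26537892]
```

Run:
```python
from h import *
b=np.array([.5003,-.1800]); p=np.array([*b,.13])-.03*tx(36)
arm.move_pose(p,[180,0,36]); arm.sleep(.3); st("hover"); c=shot("w_b"); e=ring(c,b,.018,.036,.027); print(e)
b=e[-1][0]
assert abs(e[-1][1]-.052).max()<.004
arm.movel((*b,.05),rate=.15)
r=arm.movel((*b,-.014),rate=.08,contact_N=6); st(f"down {r}")
arm.clamp(50); o=st("clamp")
if .4<o["gripper_width"]<.7:
    arm.movel((*b,.02),rate=.06); arm.movel((*b,.14),rate=.2)
    p=np.array([.5293,-.0158,.13])-.06*tx(0); arm.move_pose(p,[180,0,0]); arm.sleep(.3); o=st("hover"); c=shot("w_b2")
    print("tip",blob(c,(.5295,-.0157),.03,.094,.088,.1)); q=o["position"]; h=q[2]+.014+.027
    P=cloud(c); m=((np.hypot(P[...,0]-q[0],P[...,1]-q[1])<.035)&(abs(P[...,2]-h)<.007)).astype(np.uint8)
    print(m.sum(),np.median(P[m>0][:,2]))
    for k in sorted(cv2.findContours(m,cv2.RETR_CCOMP,cv2.CHAIN_APPROX_NONE)[0],key=len)[-4:]:
        if len(k)>20: print(len(k),cv2.boundingRect(k),[np.round(x,4) for x in cv2.fitEllipse(ray(c,k[:,0],h)[:,:2].astype(np.float32))])
    print("washer",ring(c,(.5297,-.0158),.079,.09,.086))
```

```text
hover t 35.8917 p [ 0.4762 -0.1973  0.13  ] rot [180.  -0.  36.] F [-0.3  0.2 -0.6] w 1.003 ff 0.0
[(array([ 0.5   , -0.1819]), array([0.026 , 0.0267])), (array([ 0.4995, -0.1825]), array([0.0506, 0.0514]))]
down False t 37.6083 p [ 0.5    -0.1827 -0.0136] rot [180.  -0.  36.] F [ 0.4 -0.7 -0.5] w 0.998 ff 0.0
clamp t 38.0417 p [ 0.5004 -0.183  -0.0129] rot [179.9  -0.   36. ] F [-0.9  0.4  5. ] w 0.586 ff 52.3
hover t 40.6917 p [ 0.4695 -0.0164  0.13  ] rot [ 1.8e+02  0.0e+00 -1.0e-01] F [-0.3  0.1 -2. ] w 0.585 ff 52.1
tip ((0.5287, -0.0156, 0.0289), array([ 0.5289, -0.0155]), array([0.0547, 0.057 ]), 895, np.float64(0.0938))
6128 0.17062490655682605
141 (236, 222, 50, 44) [array([ 0.472 , -0.0162]), array([0.024 , 0.0255]), np.float64(1.6261)]
382 (196, 197, 131, 93) [array([ 0.4711, -0.0164]), array([0.0517, 0.0585]), np.float64(0.3068)]
washer [(array([ 0.5269, -0.0141]), array([0.0413, 0.0421])), (array([ 0.5268, -0.014 ]), array([0.0633, 0.0633]))]
```

Run:
```python
from h import *
t=(.5291,-.0155)
arm.movel((*t,.13),rate=.12); 
r=arm.movel((*t,.082),rate=.06,contact_N=8); st(f"on tip {r}")
if not r:
    r=arm.movel((*t,.058),rate=.025,contact_N=8); st(f"set {r}")
```

```text
on tip False t 42.3417 p [ 0.5295 -0.0156  0.0824] rot [180.  -0.  -0.] F [ 0.1  1.3 -2. ] w 0.584 ff 52.1
set True t 43.05 p [ 0.5289 -0.0154  0.0641] rot [-1.8e+02  1.0e-01  0.0e+00] F [-2.8  0.4  5.1] w 0.582 ff 52.9
```

Contact came at z = 0.0641, against an expected 0.064, so it is seated. Release and check.

Run:
```python
from h import *
arm.gripper_open(); arm.sleep(.2); o=st("open")
arm.movel((*o["position"][:2],.16),rate=.2)
p=np.array([.5293,-.0158,.19])-.04*tx(0); arm.movel(p); arm.sleep(.3); c=shot("w_end")
print("bush",blob(c,(.5293,-.0158),.03,.104,.098,.112)); print(ring(c,(.5293,-.0158),.099,.112,.104))
P=cloud(c); r=np.hypot(P[...,0]-.5293,P[...,1]+.0158)
for lo,hi in((.016,.024),(.028,.030)):
    m=(r>lo)&(r<hi)&(c["range_z"]>0); x=P[m]; x=x[x[:,2]>.07]; print(lo,np.percentile(x[:,2],[10,50,90]))
m=(r>.016)&(r<.024)&(abs(P[...,2]-.104)<.006); x=P[m]; print("tilt fit",np.linalg.lstsq(np.c_[x[:,:2],np.ones(len(x))],x[:,2],rcond=None)[0])
print("washer",blob(c,(.5293,-.0158),.04,.086,.08,.092))
```

```text
open t 43.7 p [ 0.5277 -0.0152  0.0628] rot [-180.     0.2    0. ] F [-0.7 -0.4  0.3] w 1.001 ff 0.0
bush ((0.5287, -0.0151, 0.0261), array([ 0.5287, -0.0152]), array([0.0516, 0.0517]), 1793, np.float64(0.1048))
[(array([ 0.5291, -0.0152]), array([0.0265, 0.0269])), (array([ 0.5288, -0.0152]), array([0.0508, 0.0512]))]
0.016 [0.10454187 0.31105633 0.31579189]
0.028 [0.29028965 0.30191376 0.31182773]
tilt fit [-0.00088904 -0.00071761  0.10535806]
washer ((0.5272, -0.0142, 0.032), array([ 0.5271, -0.0141]), array([0.0633, 0.0635]), 915, np.float64(0.087))
```

```bash
python3 -c "
from plant import arm
print(arm.close_job())"
```

```text
the job is handed in; nothing more can be done
None
```

I handed the job in at about 45 s, and the final wrist-camera check showed spacer, washer and bushing stacked flat on the spindle; the judge gave no verdict.

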